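# Push the set of wheels home in the rack and close the keeper

### The arm

A 6-joint arm with a two-finger parallel gripper is mounted at the origin on the work surface. World frame = base frame: x ahead of the robot, y to its left, z up, the work surface at z = 0. Lengths are in m, angles in degrees, forces in N, time in s.
With the tool pointing down it reaches from about 0.4 to 0.825 m from the base axis. Payload 7 kg.
Tool frame: the origin (TCP) lies midway between the tips of the shut fingers; the grasp point (between the pads) lies 19 mm behind it; z points along the fingers, y is the line along which they close (so a half turn about z gives the same grasp; the last joint's range is limited). The gripper opens to 88 mm and grips with 3 to 60 N. Pads are 19 mm wide; open, the fingers measure 130 mm over their backs; the gripper's body (78 mm by 193 mm) begins 47 mm behind the grasp point.
Start: joints at [86.522, 20.546, 0.682, 0, -70.136, -16.507], TCP at [0.231, 0.634, 0.227] pointing down, gripper open.
Joint ranges: [-176.03, 176.03], [-82.01, 121.73], [-58.28, 71.71], [-173.87, 95.51], [-174.79, -0.11], [-173.66, 173.66]. Speed limits (degrees/s): [136.94, 136.94, 172.46, 180, 180, 180].

### API

Orientations are given as [roll, pitch, yaw] about the fixed x, y, z axes, in that order (R = Rz(yaw) Ry(pitch) Rx(roll)).
In Python, from plant import r, eyes, workorder gives the robot as it stands.
- The arm moves only by the tool step_arm, never from a script. Its argument "plan" is a list of rows, each a list of 5 numbers: the shift along the tool's x, y, z each as a share of 25 cm, from -1 to 1, then the turn about the tool's z as a share of 60 degrees, from -1 to 1, then the finger opening in mm, from 0 to 87.6. In form: [[x, y, z, turn, jaw], ...]. A call has 1 to 12 rows; each row is the pose to reach, as a shift and turn from the pose commanded when the call began, along the tool's axes at that moment; what a row does not reach only later rows make up. A row lasts 1/12 s, in which the tool goes at most 41.7 mm and 7.16 degrees, less where a joint would pass 70% of its speed; a pose out of reach is approached as far as the arm can. A call with a number of a shift or a turn outside -1 to 1 is refused whole. A call with a gripper value outside its range is refused whole. The fingers move at their own pace and stop on an object; "newtons" is the grip in N (left out, the last holds). Time passes only in rows, so rows that repeat a pose let the fingers close. It gives the time, the measured TCP pose, the force, the opening and the grip force at its end, in the units of the state.
- r.get_state(): the state, without advancing time (a new reading comes with each control period).
- eyes.capture(name): name is "side" or "top"; returns the picture (400x640x3 uint8, red, green, blue); there is no depth.
- eyes.camera_model(name): a dict with "fov_y" (degrees; the focal length in pixels is half the picture's height over the tangent of half this angle, whatever the lens; pixels are square), "cx", "cy" (the principal point, pixels), "world_to_cam" (4x4, takes a point from world to camera coordinates). Camera axes: x right, y up, looking along -z (the intrinsics and any distortion apply to the point x, -y, -z); pixel columns grow to the right and rows downward; lengths in m; the calibration is good to about 2 mm. A picture is of the moment at which its call begins. camera_model takes no time and is no camera call.
- workorder.close_job(): hands the job in; it is judged then, once.
The state is a dict: "time_s": time; "joints": joint angles; "qd": joint speeds; "joint_torque": joint torques, N m; "tcp_pos": TCP position; "eef_rot": TCP orientation; "contact_force": force on the tool from outside, world axes, zero at the start; "moment": the same for the moment, N m; "gripper_width": finger opening in m; "gripper_force": force on a finger pad.
Only numpy, scipy, OpenCV 4.12 (cv2) and the standard library are available. Lean on these libraries where they do the work, as an engineer would, in place of code of your own. Each camera call takes 0.05 s, during which the arm holds its last target. There are 200 camera calls.

### The job

Push the row of four yellow-rimmed wheels along the rack, as one train and touching only the last wheel, until the row is fully home against the orange end stop with no gaps. Then swing the red keeper bar fully across the channel behind the row, so that the set is locked in. Do not lift or tip a wheel, and leave everything else on the table where it is.

Things in the scene. Friction and masses are not known exactly. Their poses are not given: they have to be found in the camera images.
- rack: fixed aluminium rack: straight channel along its own y axis. Origin on the table, on the channel's centre line. Channel x -29 to 29 mm, y -175 to 170 mm, open at the -y end; floor 6 mm above the table, side walls 5 mm thick, tops 16 mm above the table. Flat orange end stop (20 mm thick, 38 mm high) closes the +y end. Wheels are pushed to +y. Keeper hinge outside the -x wall (robot's side)
- rack_stop (a point): middle of the orange end stop's flat face, which wheel 1 must touch: rack x = 0, y = 170 mm, 20 mm above the table
- keeper_hinge (a point): the keeper bar's vertical hinge axis, at rack x = -48, y = -63 mm, 24.5 mm above the table. The bar is red, 72 mm long, 10 mm wide, from 19.5 to 29.5 mm above the table; it points from here along rack (x, y) = (sin q, -cos q), q being its joint value
- wheel1_center (a point): centre (half-way up) of a model-car wheel lying flat in the channel: upright cylinder, black tyre, yellow rim on top, 56 mm diameter, 28 mm tall, 60 g more or less; the first of the row, nearest the orange stop; it starts 50 to 110 mm short of the stop. Do not touch it, push it through the others. When home it lies at rack x = 0, y = 142 mm, z = 20 mm
- wheel2_center (a point): centre (half-way up) of a model-car wheel lying flat in the channel: upright cylinder, black tyre, yellow rim on top, 56 mm diameter, 28 mm tall, 60 g more or less; second of the row; not to be touched. When home it lies at rack x = 0, y = 86 mm, z = 20 mm
- wheel3_center (a point): centre (half-way up) of a model-car wheel lying flat in the channel: upright cylinder, black tyre, yellow rim on top, 56 mm diameter, 28 mm tall, 60 g more or less; third of the row; not to be touched. When home it lies at rack x = 0, y = 30 mm, z = 20 mm
- wheel4_center (a point): centre (half-way up) of a model-car wheel lying flat in the channel: upright cylinder, black tyre, yellow rim on top, 56 mm diameter, 28 mm tall, 60 g more or less; the last of the row, farthest from the stop: the one to push, on its -y side, where its tyre stands 18 mm above the channel's walls. The whole train takes a few N to slide. When home it lies at rack x = 0, y = -26 mm, z = 20 mm
- keeper (a joint): angle of the keeper bar, rad. 0: parked along the outside of the channel, pointing to rack -y; negative: swung away from the channel; 1.57: closed against its stop, pointing to rack +x across the channel, 4 mm behind the last wheel when the row is home. Stays where it is left; takes about 1 N at the pin; wheels that are not home block it
- keeper_pin (a point): middle of the upright red pin of the keeper bar, 62 mm from the hinge: 10 mm diameter, standing above the bar from z = 30 to 60.5 mm over the table. This point is 40.5 mm above the table. Pushed with a fingertip from the far side of its swing, it turns the bar closed
- spare_wheel_center (a point): bystander: centre of a loose spare wheel with a white rim lying flat on the table, 56 mm diameter, 28 mm tall
- shock: bystander: blue shock absorber lying on the table, 110 mm long, 20 mm thick; origin under its middle
- bottle: bystander: orange squeeze bottle with blue cap, 60 mm diameter, 140 mm tall; origin at its underside
- jar: bystander: amber jar with black lid, 52 mm diameter, 60 mm tall; origin at its underside
- cup: bystander: black parts cup, 64 mm diameter, 55 mm tall; origin at its underside
- driver: bystander: red-handled screwdriver lying on the table; origin under its middle
- wrench: bystander: steel wrench lying on the table; origin under its middle
Mind the look-alikes: they are no part of the job. What is shaped like the part that bears wheel4_center but blue or pink is not meant.

How it is judged (in metres and radians):
On the way, in this order (a step that is already met when the one before it is completed fails the run):
1. all four wheels are home against the stop, in a closed-up row (y of wheel1_center in the frame of rack above 0.138 m and y of wheel2_center in the frame of rack above 0.082 m and y of wheel3_center in the frame of rack above 0.026 m and y of wheel4_center in the frame of rack above -0.03 m), for 0.2 s.
2. the keeper bar is swung across the channel (value of joint keeper above 1.45 rad), for 0.2 s.
At the end, for the whole second after the job is handed in: each of the four wheels lies flat in the channel within 4 mm of its home place (row closed up against the orange stop) and at rest, and the keeper is within about 0.12 rad of fully closed (joint over 1.45) (all of step 1 and value of joint keeper above 1.45 rad and z of each of wheel1_center, wheel2_center, wheel3_center, wheel4_center in the frame of rack below 0.026 m and angle between each of wheel1_center, wheel2_center, wheel3_center, wheel4_center's own z axis and vertical below 0.15 rad and linear speed of each of wheel1, wheel2, wheel3, wheel4 below 0.01 m/s); the robot touches nothing.
It fails at once if a wheel of the row is lifted more than 10 mm or tipped more than 0.3 rad (z of any of wheel1_center, wheel2_center, wheel3_center, wheel4_center in the frame of rack above 0.03 m or angle between any of wheel1_center, wheel2_center, wheel3_center, wheel4_center's own z axis and vertical above 0.3 rad).
It fails at once if the robot pushes on one of the first three wheels (more than 1 N) (contact force between any of the fingers, the arm and wheel1 above 1 N or contact force between any of the fingers, the arm and wheel2 above 1 N or contact force between any of the fingers, the arm and wheel3 above 1 N).
It fails at once if a bystander is moved more than 20 mm (distance of any of spare_wheel_center, shock, bottle, jar, cup, driver, wrench from where it was at the start of the episode above 0.02 m).
It also fails if it takes over 48 s, if anything falls off the work surface, if the arm or the gripper's body presses on something with over 40 N, if the wrist force passes 120 N, or if a joint passes its speed limit or range.

## Working session

There is one attempt and no reset: what is moved stays moved. The work goes in short steps, Python scripts to look and compute and a tool call to move; the robot and the scene stay as the last step left them, time stands still between calls to the robot, and variables do not carry over. Pictures are saved under pics/ and viewed, at most 10 in all, crops included, and the job is handed in when it is done.

Besides the shell and the picture viewer there is one more tool, called by a JSON object that holds its "op" and its "data", one argument or row to a line. step_arm: Moves the arm, as the interface text tells. Its arguments: {"type":"object","properties":{"plan":{"type":"array"},"newtons":{"type":"number"}},"required":["plan"]}

```bash
mkdir -p pics; python3 - <<'E'
from plant import r, eyes
import cv2
for n in("top","side"):
    im=eyes.capture(n); cv2.imwrite(f"pics/{n}0.png",im[:,:,::-1]); print(n,eyes.camera_model(n))
s=r.get_state(); print(s)
E
```

```text
top {'fov_y': 52.077247833000044, 'cx': 323.47046586805607, 'cy': 191.720575499101, 'world_to_cam': array([[-0.02007946, -0.99974616, -0.01021919,  0.01894833],
       [ 0.99282505, -0.02114347,  0.11769182, -0.54039501],
       [-0.11787801, -0.00778268,  0.99299759, -1.26951602],
       [ 0.        ,  0.        ,  0.        ,  1.        ]])}
side {'fov_y': 49.88972525231288, 'cx': 323.8088428632034, 'cy': 197.29633442300337, 'world_to_cam': array([[-0.99355964, -0.11322501,  0.00439826,  0.53699149],
       [ 0.09229786, -0.78618526,  0.61105961, -0.08119664],
       [-0.06572938,  0.60753011,  0.79157237, -1.13275996],
       [ 0.        ,  0.        ,  0.        ,  1.        ]])}
{'time_s': 0.1, 'joints': array([ 8.65219555e+01,  2.05866651e+01,  6.39933356e-01, -1.83789031e-02,
       -7.01367785e+01, -1.65059225e+01]), 'qd': array([-0.00325242, -0.14006982,  0.04311674,  0.12880859,  0.01018385,
       -0.03694225]), 'joint_torque': array([-1.25158884e-03, -5.84165275e+01,  2.93747038e+01,  7.01547101e+00,
        1.00797607e-02, -5.36841083e-05]), 'tcp_pos': array([0.23056887, 0.63393353, 0.2257288 ]), 'eef_rot': array([ 1.79915022e+02, -7.16231376e-03, -1.99902190e+01]), 'contact_force': array([-0.26603954,  0.19132433,  0.02079027]), 'moment': array([-0.00907795,  0.01966167,  0.02447261]), 'gripper_force': 0.0, 'gripper_width': 0.08742232492274613}
```

View pics/top0.png

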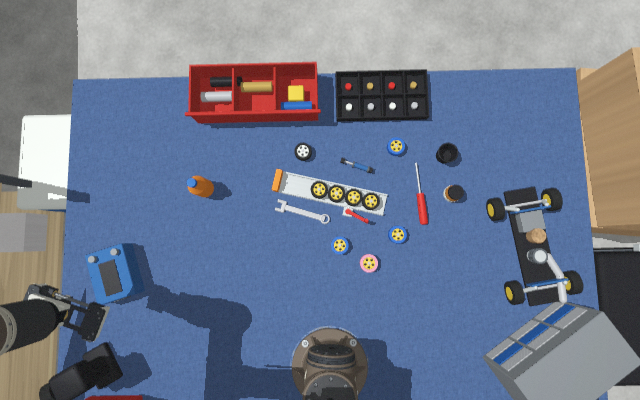

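View pics/side0.png

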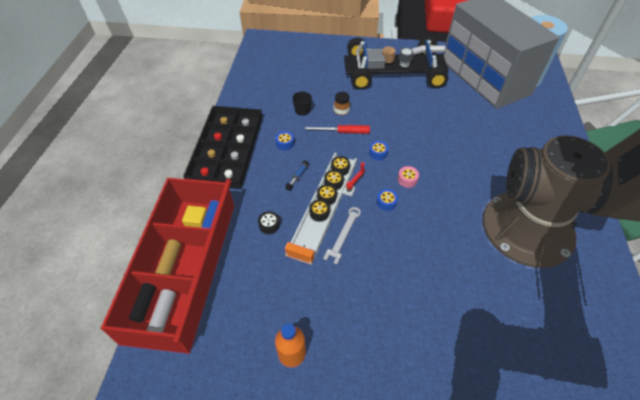

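```bash
cat > h.py <<'E'
import numpy as np, cv2
from plant import eyes
def cam(n):
    m=eyes.camera_model(n); f=200/np.tan(np.radians(m['fov_y']/2)); return m,f,np.array(m['world_to_cam'])
def proj(n,p):
    m,f,T=cam(n); c=T[:3,:3]@np.asarray(p,float)+T[:3,3]
    return np.array([m['cx']+f*c[0]/-c[2], m['cy']+f*-c[1]/-c[2]])
def ray(n,uv,z):
    m,f,T=cam(n); R,t=T[:3,:3],T[:3,3]
    d=R.T@np.array([(uv[0]-m['cx'])/f,-(uv[1]-m['cy'])/f,-1]); o=-R.T@t
    return o+d*(z-o[2])/d[2]
E
python3 - <<'E'
import cv2
from h import *
a=cv2.imread('pics/top0.png')[135:270,260:460]; cv2.imwrite('pics/topc.png',cv2.resize(a,None,fx=4,fy=4,interpolation=cv2.INTER_CUBIC))
a=cv2.imread('pics/side0.png')[120:270,250:430]; cv2.imwrite('pics/sidec.png',cv2.resize(a,None,fx=4,fy=4,interpolation=cv2.INTER_CUBIC))
print(proj('top',[0,0,0]),proj('side',[0,0,0]),proj('top',[.231,.634,.227]))
E
```

```text
[329.58042374 365.97295122] [527.64395396 228.11754332] [ 86.94967496 304.96677202]
```

View pics/topc.png

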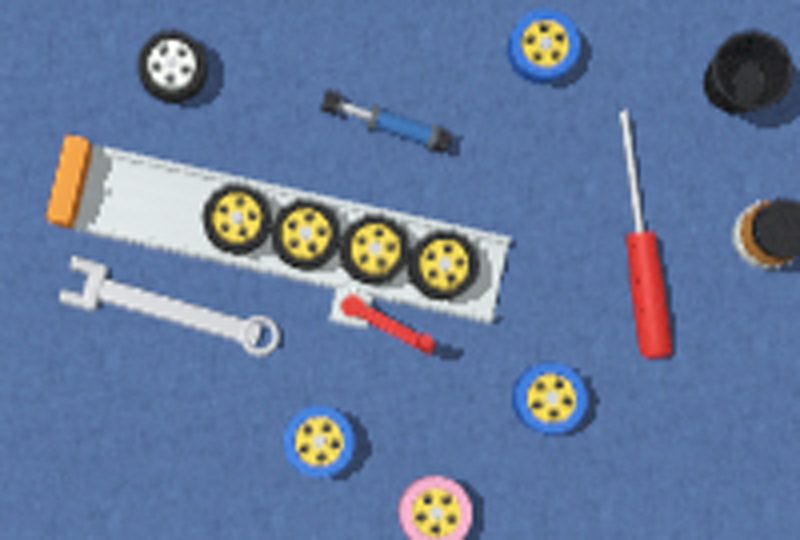

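View pics/sidec.png

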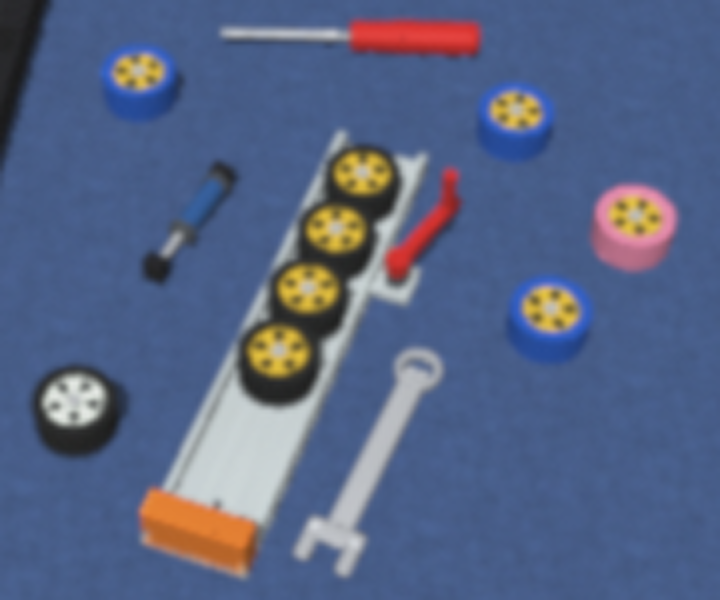

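The top crop shows the black-tyred row at crop px (237,217), (307,232), (376,248) and (445,263). Wheel 4 is the right-most, at full-picture px (371,200). The stop is at crop (78,181), the keeper hinge at (352,306) and the pin at (428,343). The look-alikes at crop (545,45), (320,440) and (552,398) are blue-tyred, and (436,510) is pink-tyred. None of these sits in the rack, so they are not meant. The side crop agrees.

```bash
cat >> h.py <<'E'
def ct(n,c,z,off): return ray(n,[(c[0]+.5)/4-.5+off[0],(c[1]+.5)/4-.5+off[1]],z)
E
python3 - <<'E'
from h import *
T=(260,135);S=(250,120)
np.set_printoptions(precision=4,suppress=True)
tw=[ct('top',c,.034,T) for c in[(237,217),(307,232),(376,248),(445,263)]]
sw=[ct('side',c,.034,S) for c in[(279,352),(308,289),(336,229),(363,173)]]
print(np.array(tw),np.array(sw))
print('hinge',ct('top',(352,306),.0295,T),ct('side',(399,262),.0295,S))
print('pin',ct('top',(428,343),.0605,T),ct('side',(452,175),.0605,S))
print('rackend',ct('top',(511,237),.016,T),ct('top',(494,322),.016,T),ct('side',(341,131),.016,S),ct('side',(426,154),.016,S))
print('stop top',[ct('top',c,.038,T)[:2] for c in[(92,142),(74,226),(48,222),(66,136)]])
d=(tw[0]-tw[3])[:2]+(sw[0]-sw[3])[:2]; d/=np.hypot(*d)
print(d,np.degrees(np.arctan2(d[1],d[0])))
E
```

```text
[[ 0.5498  0.0222  0.034 ]
 [ 0.5367 -0.0331  0.034 ]
 [ 0.5228 -0.0874  0.034 ]
 [ 0.5097 -0.1416  0.034 ]] [[ 0.5498  0.0222  0.034 ]
 [ 0.5367 -0.0325  0.034 ]
 [ 0.5232 -0.0875  0.034 ]
 [ 0.5093 -0.1419  0.034 ]]
hinge [ 0.4775 -0.0674  0.0295] [ 0.4775 -0.0668  0.0295]
pin [ 0.4456 -0.1236  0.0605] [ 0.4467 -0.1231  0.0605]
rackend [ 0.5312 -0.1972  0.016 ] [ 0.4633 -0.181   0.016 ] [ 0.5301 -0.1981  0.016 ] [ 0.4659 -0.1823  0.016 ]
stop top [array([0.612 , 0.1365]), array([0.5449, 0.1513]), array([0.5486, 0.172 ]), array([0.6173, 0.1572])]
[0.2391 0.971 ] 76.16828902776423
```

{"op": "step_arm", "data": {
  "plan": [
    [0.05, 0.05, 0, 0.1, 0],
    [0.15, 0.15, 0, 0.2, 0],
    [0.25, 0.25, 0, 0.3, 0],
    [0.35, 0.35, 0, 0.4, 0],
    [0.45, 0.45, 0, 0.5, 0],
    [0.55, 0.55, 0, 0.6, 0],
    [0.65, 0.65, 0, 0.7, 0],
    [0.75, 0.75, 0, 0.8, 0],
    [0.85, 0.85, 0, 0.9, 0],
    [0.95, 0.95, 0, 1, 0],
    [1, 1, 0, 1, 0],
    [1, 1, 0, 1, 0]
  ]
}}

```text
time_s: 1.1
tcp_pos: [0.3808, 0.3107, 0.2266]
eef_rot: [180.0, -0.0, -80.2]
contact_force: [-0.1, -0.3, 0.3]
gripper_width: 0.0134
gripper_force: 0.0
```

{"op": "step_arm", "data": {
  "plan": [
    [0.1, -0.02, 0, 0.05, 0],
    [0.25, -0.05, 0, 0.1, 0],
    [0.4, -0.08, 0, 0.2, 0],
    [0.55, -0.11, 0, 0.3, 0],
    [0.7, -0.14, 0, 0.35, 0],
    [0.85, -0.17, 0, 0.4, 0],
    [1, -0.2, 0, 0.4, 0],
    [1, -0.2, 0, 0.4, 0]
  ]
}}

```text
time_s: 1.77
tcp_pos: [0.4739, 0.072, 0.2263]
eef_rot: [180.0, -0.1, -104.2]
contact_force: [0.6, 0.7, 0.3]
gripper_width: 0.0005
gripper_force: 0.0
```

{"op": "step_arm", "data": {
  "plan": [
    [0.1, -0.04, 0, 0, 0],
    [0.25, -0.09, 0, 0, 0],
    [0.4, -0.14, 0, 0, 0],
    [0.55, -0.2, 0.05, 0, 0],
    [0.7, -0.25, 0.1, 0, 0],
    [0.85, -0.3, 0.2, 0, 0],
    [0.95, -0.34, 0.3, 0, 0],
    [1, -0.35, 0.4, 0, 0],
    [1, -0.35, 0.45, 0, 0],
    [1, -0.35, 0.5, 0, 0],
    [1, -0.35, 0.5, 0, 0]
  ]
}}

```text
time_s: 2.68
tcp_pos: [0.4956, -0.1873, 0.0985]
eef_rot: [179.7, -0.0, -104.0]
contact_force: [-0.3, -0.6, 0.6]
gripper_width: 0.0006
gripper_force: 0.0
```

```bash
python3 - <<'E'
from h import *
from plant import r
for n,o in(("top",(290,140)),("side",(250,80))):
    im=eyes.capture(n)[:,:,::-1]; a=im[o[1]:o[1]+140,o[0]:o[0]+190]
    cv2.imwrite(f'pics/{n}1.png',cv2.resize(a,None,fx=4,fy=4,interpolation=cv2.INTER_CUBIC))
s=r.get_state();print(s['tcp_pos'],s['eef_rot'],s['joints'])
p=s['tcp_pos'];p[2]=.022
d=p[:2]-np.array([.5095,-.1417]);print(d@[.239,.971],d@[.971,-.239])
E
```

```text
[ 0.49742517 -0.18709592  0.10134539] [ 1.79932185e+02 -2.73507946e-02 -1.03952979e+02] [ 5.50055771e-01  1.39830151e+01 -2.68648238e+01  1.25401023e-02
 -4.92246650e+01 -1.45112464e+01]
-0.04696532806025267 -0.0008750364729948482
```

View pics/side1.png

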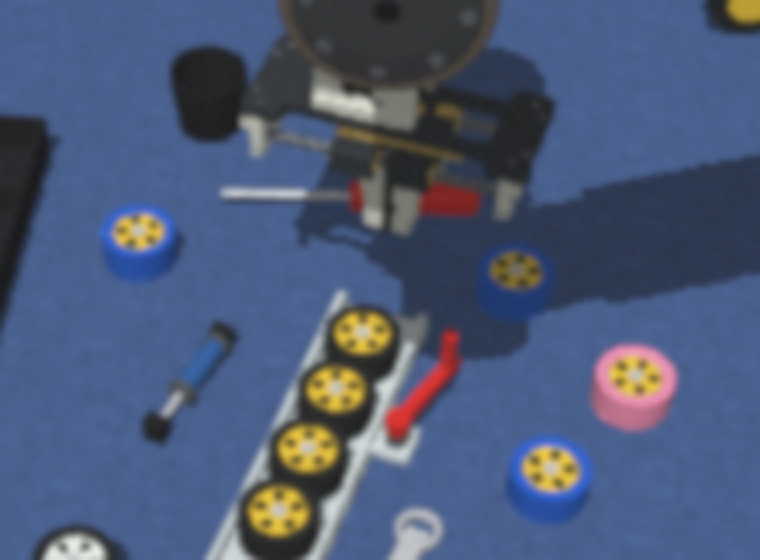

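The side crop shows the two shut fingertips at (385,225), behind wheel 4 at (363,330) and clear of the keeper pin at (450,345). I'll back off 10 mm, lower to z = 22 mm, then creep forward.

{"op": "step_arm", "data": {
  "plan": [
    [0.04, 0, 0, 0, 0],
    [0.04, 0, 0.08, 0, 0],
    [0.04, 0, 0.16, 0, 0],
    [0.04, 0, 0.24, 0, 0],
    [0.04, 0, 0.3, 0, 0],
    [0.04, 0, 0.315, 0, 0],
    [0.04, 0, 0.315, 0, 0],
    [0.04, 0, 0.315, 0, 0]
  ]
}}

```text
time_s: 3.45
tcp_pos: [0.4959, -0.1971, 0.024]
eef_rot: [-179.9, 0.0, -103.9]
contact_force: [1.2, 0.3, 0.7]
gripper_width: 0.0007
gripper_force: 0.0
```

```bash
python3 - <<'E'
from h import *
from plant import r
im=eyes.capture("side")[:,:,::-1]; a=im[110:230,270:430]
cv2.imwrite('pics/side2.png',cv2.resize(a,None,fx=5,fy=5,interpolation=cv2.INTER_CUBIC))
s=r.get_state();print(s['tcp_pos'],s['eef_rot'],s['contact_force'])
E
```

```text
[ 0.49610662 -0.1971042   0.02419076] [-1.79879338e+02  1.07694705e-02 -1.03948646e+02] [ 0.07105341  0.04681598 -0.13930646]
```

View pics/side2.png

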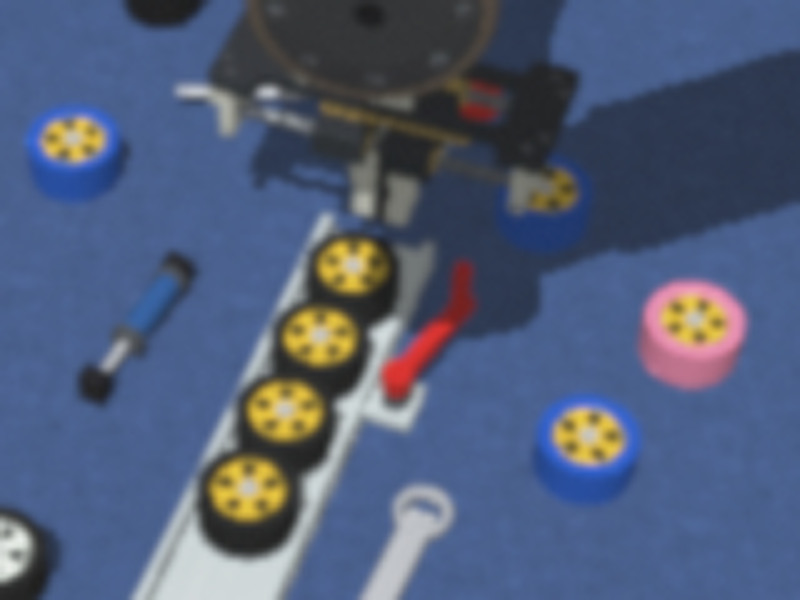

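{"op": "step_arm", "data": {
  "plan": [
    [-0.02, 0, 0, 0, 0],
    [-0.04, 0, 0, 0, 0],
    [-0.05, 0, 0, 0, 0],
    [-0.06, 0, 0, 0, 0],
    [-0.07, 0, 0, 0, 0],
    [-0.08, 0, 0, 0, 0],
    [-0.09, 0, 0, 0, 0],
    [-0.11, 0, 0, 0, 0],
    [-0.13, 0, 0, 0, 0],
    [-0.15, 0, 0, 0, 0],
    [-0.17, 0, 0, 0, 0],
    [-0.19, 0, 0, 0, 0]
  ]
}}

```text
time_s: 4.5
tcp_pos: [0.5066, -0.1504, 0.0228]
eef_rot: [-180.0, -0.0, -104.0]
contact_force: [-0.7, -2.9, 2.0]
gripper_width: 0.0003
gripper_force: 1.5
```

{"op": "step_arm", "data": {
  "plan": [
    [-0.02, 0, 0, 0, 0],
    [-0.04, 0, 0, 0, 0],
    [-0.06, 0, 0, 0, 0],
    [-0.08, 0, 0, 0, 0],
    [-0.1, 0, 0, 0, 0],
    [-0.12, 0, 0, 0, 0],
    [-0.14, 0, 0, 0, 0],
    [-0.16, 0, 0, 0, 0],
    [-0.18, 0, 0, 0, 0],
    [-0.2, 0, 0, 0, 0],
    [-0.22, 0, 0, 0, 0],
    [-0.24, 0, 0, 0, 0]
  ]
}}

```text
time_s: 5.5
tcp_pos: [0.521, -0.0922, 0.0228]
eef_rot: [180.0, -0.0, -104.0]
contact_force: [-1.3, -3.4, 2.3]
gripper_width: 0.0006
gripper_force: 1.5
```

{"op": "step_arm", "data": {
  "plan": [
    [-0.01, 0, 0, 0, 0],
    [-0.02, 0, 0, 0, 0],
    [-0.03, 0, 0, 0, 0],
    [-0.035, 0, 0, 0, 0],
    [-0.04, 0, 0, 0, 0],
    [-0.045, 0, 0, 0, 0],
    [-0.05, 0, 0, 0, 0],
    [-0.05, 0, 0, 0, 0]
  ]
}}

```text
time_s: 6.17
tcp_pos: [0.5235, -0.0814, 0.0228]
eef_rot: [180.0, -0.1, -104.0]
contact_force: [-0.5, -8.1, 1.8]
gripper_width: 0.0001
gripper_force: 4.2
```

{"op": "step_arm", "data": {
  "plan": [
    [-0.004, 0, 0, 0, 0],
    [-0.008, 0, 0, 0, 0],
    [-0.012, 0, 0, 0, 0],
    [-0.012, 0, 0, 0, 0],
    [-0.012, 0, 0, 0, 0]
  ]
}}

```text
time_s: 6.58
tcp_pos: [0.5234, -0.0806, 0.023]
eef_rot: [179.9, -0.2, -104.0]
contact_force: [-0.9, -22.3, 5.8]
gripper_width: 0.0003
gripper_force: 10.8
```

```bash
python3 - <<'E'
from h import *
from plant import r
im=eyes.capture("side")[:,:,::-1]; a=im[130:270,270:430]
cv2.imwrite('pics/side3.png',cv2.resize(a,None,fx=4,fy=4,interpolation=cv2.INTER_CUBIC))
print(r.get_state()['tcp_pos'],r.get_state()['contact_force'])
o=np.array([.5392,-.0173])
for y in(.142,.086,.030,-.026):
    p=o+y*np.array([.239,.971]);u=proj('side',[*p,.034]);print(u,(u-[270,130]+.5)*4-.5)
E
```

```text
[ 0.52340183 -0.08066006  0.02297286] [ -0.83258962 -22.47541501   5.41811383]
[305.34479567 238.40415132] [142.87918269 435.11660528]
[313.47130391 221.01308363] [175.38521563 365.5523345 ]
[321.13717923 204.60778963] [206.04871693 299.93115853]
[328.38050717 189.10676474] [235.02202868 237.92705894]
```

View pics/side3.png

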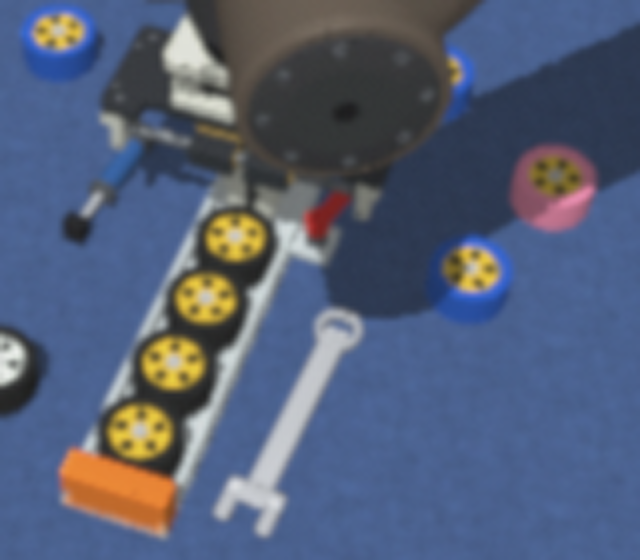

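All four wheels sit on the predicted home pixels, at crop (140,430), (173,362), (205,299) and (235,237). The row is closed up, and the push force rose to 22 N against the stop. I'll retreat now and go round to the far side of the keeper pin.

{"op": "step_arm", "data": {
  "plan": [
    [0.01, 0, 0, 0, 0],
    [0.03, 0, 0, 0, 0],
    [0.08, 0, 0, 0, 0],
    [0.14, 0, -0.05, 0, 0],
    [0.2, 0, -0.2, 0, 0],
    [0.25, 0.1, -0.35, 0, 0],
    [0.25, 0.2, -0.35, 0, 0],
    [0.25, 0.32, -0.35, 0, 0],
    [0.25, 0.42, -0.35, 0, 0],
    [0.25, 0.42, -0.35, 0, 0]
  ]
}}

```text
time_s: 7.47
tcp_pos: [0.4029, -0.1128, 0.1101]
eef_rot: [179.9, 0.1, -104.0]
contact_force: [-1.2, 0.3, -0.8]
gripper_width: 0.0006
gripper_force: 0.0
```

```bash
cat >> h.py <<'E'
def rack(p):
    d=np.asarray(p)[:2]-[.5392,-.0173]; return d@[.971,-.239],d@[.239,.971]
E
python3 - <<'E'
from h import *
from plant import r
s=r.get_state();print(s['tcp_pos'],s['eef_rot'],rack(s['tcp_pos']),s['joints'])
im=eyes.capture("side")[:,:,::-1]; a=im[110:270,270:430]
cv2.imwrite('pics/side4.png',cv2.resize(a,None,fx=3.75,fy=3.75,interpolation=cv2.INTER_CUBIC))
E
```

```text
[ 0.4029293  -0.11282855  0.11014356] [ 1.79926087e+02  7.57291858e-02 -1.04048016e+02] (np.float64(-0.1094875238287502), np.float64(-0.12532692159126704)) [ 11.53747849   2.77258284 -39.38853474  -0.13513389 -47.87292289
 -25.49477101]
```

View pics/side4.png

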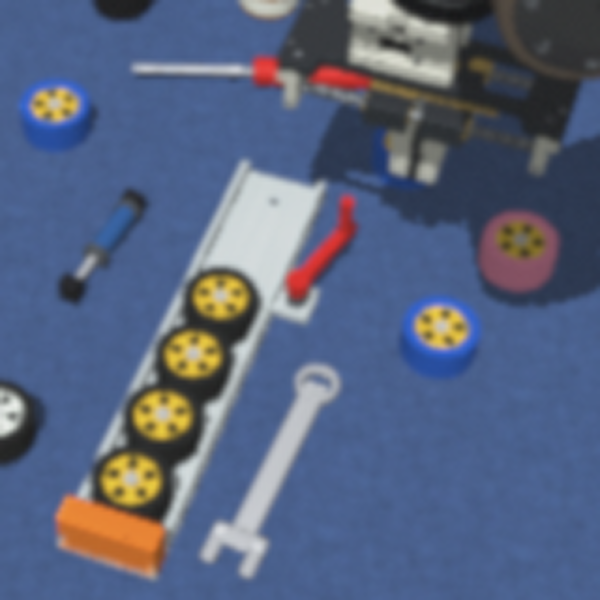

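{"op": "step_arm", "data": {
  "plan": [
    [0, 0, 0.1, 0, 0],
    [0, 0, 0.2, 0, 0],
    [0, 0, 0.27, 0, 0],
    [0, 0, 0.29, 0, 0],
    [0, 0, 0.29, 0, 0]
  ]
}}

```text
time_s: 7.93
tcp_pos: [0.4073, -0.1132, 0.0366]
eef_rot: [179.8, -0.1, -104.0]
contact_force: [-0.6, 1.0, 0.5]
gripper_width: 0.0006
gripper_force: 0.0
```

{"op": "step_arm", "data": {
  "plan": [
    [0, -0.03, 0, 0, 0],
    [0, -0.06, 0, 0, 0],
    [0, -0.09, 0, 0, 0],
    [0, -0.115, 0, 0, 0],
    [0, -0.14, 0, 0, 0],
    [-0.005, -0.17, 0, 0, 0],
    [-0.01, -0.2, 0, 0, 0],
    [-0.02, -0.24, 0, 0, 0],
    [-0.04, -0.27, 0, 0, 0],
    [-0.06, -0.3, 0, 0, 0],
    [-0.09, -0.33, 0, 0, 0],
    [-0.09, -0.33, 0, 0, 0]
  ]
}}

```text
time_s: 8.93
tcp_pos: [0.4954, -0.11, 0.0378]
eef_rot: [-179.9, 0.0, -103.9]
contact_force: [0.8, -0.1, -0.4]
gripper_width: 0.0006
gripper_force: 0.0
```

```bash
python3 - <<'E'
from h import *
from plant import r
s=r.get_state();print(s['tcp_pos'],s['contact_force'],rack(s['tcp_pos']))
im=eyes.capture("side")[:,:,::-1]; a=im[110:270,270:430]
cv2.imwrite('pics/side5.png',cv2.resize(a,None,fx=3.75,fy=3.75,interpolation=cv2.INTER_CUBIC))
E
```

```text
[ 0.49544286 -0.11000192  0.03780458] [ 0.811731   -0.13792512 -0.38233759] (np.float64(-0.020332427013519578), np.float64(-0.10047152246264675))
```

View pics/side5.png

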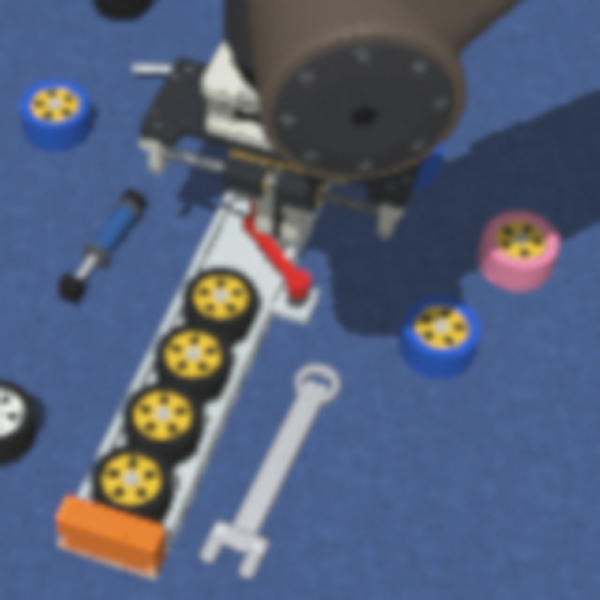

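The keeper has swung to about q = 1.0, with its pin at crop (247,215), and the wheels are still home. Next I go round behind the pin (-y side) and push it to +y.

{"op": "step_arm", "data": {
  "plan": [
    [0, 0.04, 0, 0, 0],
    [0.06, 0.04, 0, 0, 0],
    [0.12, 0.04, 0, 0, 0],
    [0.12, -0.02, 0, 0, 0],
    [0.12, -0.08, 0, 0, 0],
    [0.12, -0.11, 0, 0, 0],
    [0.09, -0.11, 0, 0, 0],
    [0.06, -0.11, 0, 0, 0],
    [0.03, -0.11, 0, 0, 0],
    [0, -0.11, 0, 0, 0],
    [-0.03, -0.11, 0, 0, 0],
    [-0.05, -0.11, 0, 0, 0]
  ]
}}

```text
time_s: 9.98
tcp_pos: [0.5227, -0.1044, 0.038]
eef_rot: [-180.0, 0.0, -103.9]
contact_force: [-0.0, -1.5, 0.2]
gripper_width: 0.0006
gripper_force: 0.6
```

{"op": "step_arm", "data": {
  "plan": [
    [-0.01, 0, 0, 0, 0],
    [-0.02, 0, 0, 0, 0],
    [-0.03, 0, 0, 0, 0],
    [-0.035, 0, 0, 0, 0],
    [-0.04, 0, 0, 0, 0],
    [-0.04, 0, 0, 0, 0]
  ]
}}

```text
time_s: 10.48
tcp_pos: [0.5246, -0.0968, 0.0378]
eef_rot: [179.9, -0.1, -104.0]
contact_force: [-0.3, -6.8, 1.0]
gripper_width: 0.0004
gripper_force: 3.5
```

{"op": "step_arm", "data": {
  "plan": [
    [-0.005, 0, 0, 0, 0],
    [-0.01, 0, 0, 0, 0],
    [-0.01, 0, 0, 0, 0],
    [-0.01, 0, 0, 0, 0]
  ]
}}

```text
time_s: 10.82
tcp_pos: [0.5247, -0.0961, 0.0378]
eef_rot: [179.9, -0.2, -104.0]
contact_force: [0.4, -17.9, 1.9]
gripper_width: 0.0006
gripper_force: 8.6
```

{"op": "step_arm", "data": {
  "plan": [
    [0.01, 0, 0, 0, 0],
    [0.03, 0, 0, 0, 0],
    [0.08, 0, 0, 0, 0],
    [0.14, 0, 0, 0, 0],
    [0.2, 0, -0.1, 0, 0],
    [0.3, 0, -0.2, 0, 0],
    [0.4, 0, -0.3, 0, 0],
    [0.5, 0, -0.4, 0, 0],
    [0.5, 0, -0.5, 0, 0],
    [0.5, 0, -0.5, 0, 0]
  ]
}}

```text
time_s: 11.65
tcp_pos: [0.4976, -0.217, 0.1679]
eef_rot: [-179.6, 0.0, -104.1]
contact_force: [2.3, 0.3, 0.2]
gripper_width: 0.0008
gripper_force: 0.0
```

```bash
python3 - <<'E'
from h import *
from plant import r
s=r.get_state();print(s['tcp_pos'],s['contact_force'])
im=eyes.capture("side")[:,:,::-1]; a=im[130:270,270:410]
cv2.imwrite('pics/side6.png',cv2.resize(a,None,fx=4,fy=4,interpolation=cv2.INTER_CUBIC))
R=np.array([[.971,.239],[-.239,.971]])
for q in(1.3,1.45,1.57):
    p=R@[-.048+.062*np.sin(q),-.063-.062*np.cos(q)]+[.5392,-.0173]
    print(q,(proj('side',[*p,.0605])-[270,130]+.5)*4-.5)
E
```

```text
[ 0.49760828 -0.21697472  0.16787141] [2.2899062  0.28527281 0.2147588 ]
1.3 [246.09876509 151.94050597]
1.45 [239.09933707 160.61164881]
1.57 [234.7658451  168.12363442]
```

View pics/side6.png

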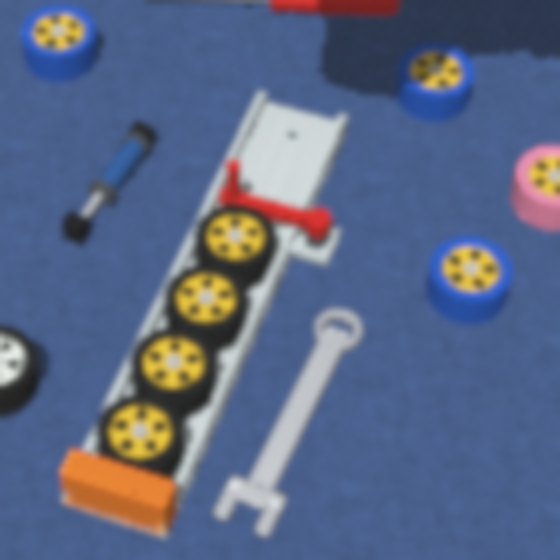

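The pin top is at crop (233,166), which matches q = 1.57. The bar lies across the channel behind wheel 4, the row is home, and the arm is clear.

```bash
python3 -c "
from plant import workorder
print(workorder.close_job())"
```

```text
the job is handed in; nothing more can be done
None
```

The four wheels are home against the orange stop with no visible gaps, the keeper bar is fully closed behind them, and the job was handed in at about 12 s; the hand-in returned no verdict.

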